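Check the squeeze lever of a hand rinser

ROBOT

A 7-joint arm with a two-finger parallel gripper is mounted at the origin on the work surface. World frame = base frame: x ahead of the robot, y to its left, z up, the work surface at z = 0. Lengths are in m, angles in rad, forces in N, time in s.
With the tool pointing down it reaches from about 0.4 to 0.85 m from the base axis. Payload 10.4 kg.
Tool frame: the origin (TCP) lies between the finger pads; the fingertips stand 19 mm ahead of it and the grasp point (between the pads) is the TCP; x points along the fingers, y is the direction in which the jaws open and shut, and the axes are right-handed (so a half turn about x gives the same grasp; the last joint's range is limited). The gripper opens to 87 mm and grips with 3 to 60 N. Pads are 19 mm wide; open, the fingers measure 117 mm over their backs; the gripper's body (75 mm by 190 mm) begins 51 mm behind the grasp point.
Start: joints at [-1.315, 0.332, -0.065, 1.46, 0.022, 1.35, -0.088], TCP at [0.172, 0.601, 0.242] pointing down, gripper open.
Joint ranges: [-2.6, 2.6], [-0.5, 2.12], [-1.47, 1.34], [0.16, 2.42], [-1.27, 4.41], [0.06, 2.06], [-2.6, 2.6]. Speed limits (rad/s): [2.22, 2.22, 2.79, 2.79, 3.14, 3.14, 3.14].

INTERFACE

Orientations are given as a unit quaternion [x, y, z, w].
In Python, from bench import r gives the robot as it stands.
- The arm moves only by the tool drive_tool, never from a script. Its argument "motion" is a list of rows, each a list of 4 numbers: the shift along the tool's x, y, z in cm, then the turn about the tool's x in units of 5 degrees (1.0 is 5 degrees). In form: [[tx, ty, tz, twist], ...]. A call has 1 to 20 rows; each row is the pose to reach, as a shift and turn from the pose commanded when the call began, along the tool's axes at that moment; what a row does not reach only later rows make up. A row lasts 1/12 s, in which the tool goes at most 41.7 mm and 7.16 degrees, less where a joint would pass 70% of its speed; a pose out of reach is approached as far as the arm can. A call with a gripper value outside its range is refused whole. "grip" is the closure in counts, from 0 (fully open) to 255 (shut), set as the call begins (left out, the last holds). The fingers move at their own pace and stop on an object; "force" is the grip in N (left out, the last holds). Time passes only in rows, so rows that repeat a pose let the fingers close. It gives the time, the measured TCP pose, the force and the opening at its end, in the units of the state.
- r.read_state(): the state, without advancing time (a new reading comes with each control period).
- r.camera(name): name is "scene" or "top" or "wrist"; returns the picture (400x640x3 uint8, red, green, blue); there is no depth.
- r.calibration(name): a dict with "fx", "fy", "cx", "cy" (pixels), "xyz" and "orientation" of the camera in the world. Camera axes: x right, y up, looking along -z (the intrinsics and any distortion apply to the point x, -y, -z); pixel columns grow to the right and rows downward; lengths in m; the calibration is good to about 2 mm. The wrist camera is an equidistant fisheye: a pixel r from the principal point sees the ray r / f radians off the axis. A picture is of the moment at which its call begins: read the wrist's pose just before it. calibration takes no time and is no camera call; for the wrist camera it gives the pose at the moment of the call.
- r.close_job(): hands the job in, once; it reports no verdict.
The state is a dict: "time": time; "joint_positions": joint angles; "joint_vel": joint speeds; "joint_torque": joint torques, N m; "ee_pos": TCP position; "eef_rot": TCP orientation; "ft_force": force on the tool from outside, world axes, zero at the start; "torque": the same for the moment, N m; "width": finger opening in m.
Only numpy, scipy, OpenCV 4.12 (cv2) and the standard library are available. Lean on these libraries where they do the work, as an engineer would, in place of code of your own. Each camera call takes 0.05 s, during which the arm holds its last target.

TASK

Check the red squeeze lever of the hand rinser that stands among the things on the lower shelf: with the outside of your fingers, press the lever in towards the black bar until it stops, and hold it against its stop for two seconds so that one can see a gap is left. Then let it spring all the way out again and draw your hand away. Do not pinch or hook the lever from behind, touch the bar, force the lever (40 N is too much), or move or lift any of the other things.

Things in the scene. Friction and masses are not known exactly. Their poses are not given: they have to be found in the camera images.
- rinser: Hand rinser screwed down on a stand; highest point 144 mm. Origin: centre of its foot plate (10 mm high, x -26 to +50, y -125 to +125 mm), below the bar; y runs along the bar to the black spray head, x away from the lever's side, z up. Valve and head (radius up to 29 mm) fill y +60 to +150 mm, a riser (radius 17 mm) y -105 mm. Before the bar (-x) between them only the lever is in the way.
- bar: The rinser's fixed black grip bar, a level tube of radius 14 mm and 150 mm length along the rinser's y (from y -92 to +58 mm), axis 115 mm above the shelf. Origin on its axis, 115 mm straight above the rinser's origin. Axes as the rinser's. Not to be touched.
- lever (a joint): Hinge of the red lever about the vertical, rad: 0 = sprung fully out, 0.30 = against its stop; grows as it is pressed towards the bar (counterclockwise from above). A spring pushes it out: at the pad about 3 N starts it and 7 N brings it to the stop, where it is solid, its tip some 20 mm short of the bar.
- lever_pad (a point): Where to press: on the lever's outer face, 115 mm from the hinge, mid-height (115 mm above the shelf). Moves with the lever (34 mm from out to stop); x = pressing direction, square to the face; y = back along the lever; z up. The red part runs 35 mm on to the tip and 55 mm back, is 24 mm high and 10 mm thick with its black inner side (hinge axis in mid-thickness).
- lever_pivot (a point): The lever's hinge axis, 115 mm above the shelf, fixed to the rinser at x -22, y +75 mm; axes as the rinser's.
- canister: Clamp-lid glass canister, 97 mm across, 130 mm high, about 0.7 kg; origin at the centre of its underside, z up. Leave alone.
- saucer: White and blue patterned saucer, 140 mm across, 18 mm high; origin at the centre of its underside, z up. Leave alone.
- teaspoon: Steel teaspoon, 127 mm long, 9 mm high, lying before the lever; origin at its underside near the middle, x along it towards the bowl. Leave alone.
- trivet: Green silicone trivet, 90 mm square, 9 mm high; origin at the centre of its underside. Leave alone.
- cup: White ceramic cup, 64 mm across, 58 mm high, its handle at its own +y; origin at the centre of its underside. Leave alone.

How it is judged:
On the way:
1. the fingers hold the lever pressed in against its stop for more than a second (within 0.02 rad of the stop) (value of joint lever above 0.28 rad and contact force between the fingers and lever above 2 N), for 1.2 s.
At the end, for the whole second after the job is handed in: The lever has sprung back out (under 0.03 rad), and the canister, saucer, teaspoon, trivet and cup all stand within 20 mm of where they were (value of joint lever below 0.03 rad and not (distance of canister from where it was at the start of the episode above 0.02 m) and not (distance of saucer from where it was at the start of the episode above 0.02 m) and not (distance of teaspoon from where it was at the start of the episode above 0.02 m) and not (distance of trivet from where it was at the start of the episode above 0.02 m) and not (distance of cup from where it was at the start of the episode above 0.02 m)); the robot touches nothing.
It fails at once if the lever is pinched or hooked: its inner side is touched (over 1.5 N) (contact force between any of the fingers, the arm and lever_c2 above 1.5 N).
It fails at once if the bar is touched (over 1.5 N), as by squeezing lever and bar together (contact force between any of the fingers, the arm and bar above 1.5 N).
It fails at once if the lever is strained (over 40 N) (contact force between any of the fingers, the arm and lever above 40 N).
It fails at once if the canister, saucer, teaspoon, trivet or cup is shifted or lifted by more than 20 mm (distance of any of canister, saucer, teaspoon, trivet, cup from where it was at the start of the episode above 0.02 m).
It also fails if it takes over 35 s, if anything falls off the work surface, if the arm or the gripper's body presses on something with over 40 N, if the wrist force passes 120 N, or if a joint passes its speed limit or range.

## Working session

There is one attempt and no reset: what is moved stays moved. The work goes in short steps, Python scripts to look and compute and a tool call to move; the robot and the scene stay as the last step left them, time stands still between calls to the robot, and variables do not carry over. Pictures are saved under pics/ and viewed, and the job is handed in when it is done.

Besides the shell and the picture viewer there is one more tool, called as a command line: name --pt "numbers of a row" for each row, then --argument value for the rest. drive_tool: Moves the arm, as the interface text tells. Its arguments: {"type":"object","properties":{"motion":{"type":"array","items":{"type":"array","items":{"type":"number"}}},"grip":{"type":"number"},"force":{"type":"number"}},"required":["motion"]}

```bash
mkdir -p pics
cat > h.py <<'E'
import numpy as np, cv2, json
from bench import r
from scipy.spatial.transform import Rotation as R
def snap(n,fn):
    c=r.calibration(n); im=r.camera(n); cv2.imwrite('pics/'+fn+'.png',im[:,:,::-1]); json.dump({k:(np.array(v).tolist()) for k,v in c.items()},open('pics/'+fn+'.json','w')); return im,c
def load(fn): return cv2.imread('pics/'+fn+'.png')[:,:,::-1], json.load(open('pics/'+fn+'.json'))
def ray(c,u,v,fish=False):
    x=(u-c['cx'])/c['fx']; y=(v-c['cy'])/c['fy']
    if fish:
        t=np.hypot(x,y); s=np.sin(t)/t if t>1e-9 else 1; d=np.array([x*s,-y*s,-np.cos(t)])
    else: d=np.array([x,-y,-1.])
    return np.array(c['xyz']), R.from_quat(c['orientation']).apply(d/np.linalg.norm(d))
def onz(c,u,v,z,fish=False):
    o,d=ray(c,u,v,fish); return o+d*(z-o[2])/d[2]
def tri(a,b):
    (o1,d1),(o2,d2)=a,b
    s=np.linalg.lstsq(np.stack([d1,-d2],1),o2-o1,rcond=None)[0]
    p,q=o1+s[0]*d1,o2+s[1]*d2
    return (p+q)/2,np.linalg.norm(p-q)
E
python3 - <<'E'
from h import *
s=r.read_state(); print({k:np.round(v,3).tolist() for k,v in s.items()})
for n in ['scene','top','wrist']:
    im,c=snap(n,n+'0'); print(n,{k:np.round(v,3).tolist() if not isinstance(v,str) else v for k,v in c.items()})
E
```

```text
{'time': 0.0, 'joint_positions': [-1.315, 0.333, -0.065, 1.461, 0.022, 1.35, -0.088], 'joint_vel': [-0.001, 0.002, 0.0, 0.002, 0.001, -0.001, -0.002], 'joint_torque': [-0.001, -62.327, 0.024, -38.988, -0.061, 0.04, 0.0], 'ee_pos': [0.172, 0.601, 0.241], 'eef_rot': [0.098, 0.7, -0.099, 0.7], 'ft_force': [-0.496, 0.348, -1.031], 'torque': [-0.029, -0.084, -0.008], 'width': 0.087}
scene {'fx': 374.41, 'fy': 374.41, 'cx': 324.184, 'cy': 196.372, 'xyz': [1.123, -0.378, 0.791], 'orientation': [0.347, 0.166, 0.39, 0.837]}
top {'fx': 446.704, 'fy': 446.704, 'cx': 319.575, 'cy': 198.728, 'xyz': [0.469, 0.073, 1.066], 'orientation': [-0.033, 0.052, 0.708, -0.703]}
wrist {'fx': 309.707, 'fy': 309.707, 'cx': 316.741, 'cy': 202.792, 'xyz': [0.098, 0.621, 0.384], 'orientation': [-0.115, -0.086, 0.596, 0.79]}
```

View pics/scene0.png

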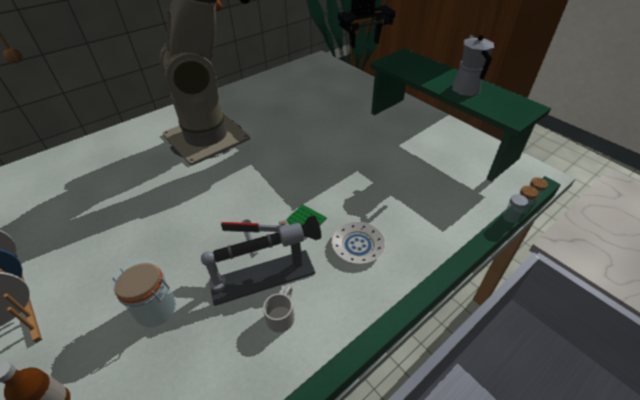

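View pics/top0.png

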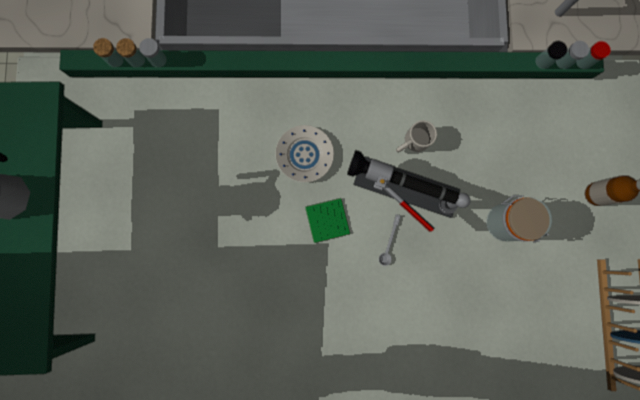

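View pics/wrist0.png

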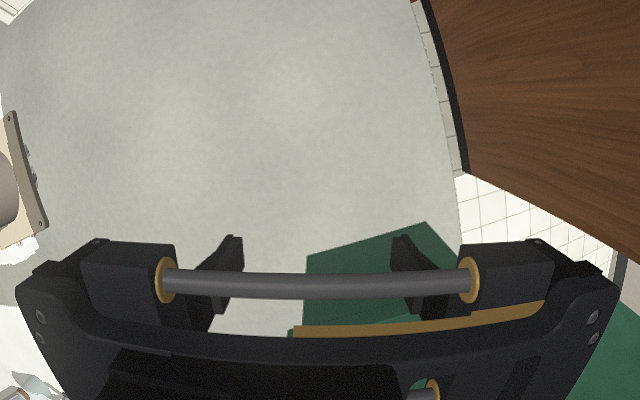

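Run:
```python
from h import *
pts={}
for n in ['scene','top']:
    im,c=load(n+'0')
    hsv=cv2.cvtColor(np.ascontiguousarray(im),cv2.COLOR_RGB2HSV)
    m=(((hsv[...,0]<8)|(hsv[...,0]>172))&(hsv[...,1]>140)&(hsv[...,2]>60)).astype(np.uint8)
    k,l,st,ce=cv2.connectedComponentsWithStats(m)
    for i in range(1,k):
        if st[i,4]>30:
            ys,xs=np.where(l==i); rc=cv2.minAreaRect(np.stack([xs,ys],1).astype(np.float32)); print(n,st[i],ce[i],cv2.boxPoints(rc).round(1).tolist())
def crop(n,x0,y0,x1,y1,f):
    im,c=load(n+'0'); cv2.imwrite('pics/%s0c.png'%n,cv2.resize(np.ascontiguousarray(im[y0:y1,x0:x1,::-1]),None,fx=f,fy=f,interpolation=cv2.INTER_CUBIC))
crop('scene',190,180,350,300,5); crop('top',330,120,490,240,5)
im,c=load('top0')
for name,u,v,z in [('tip',432,230,.115),('redback',402,203,.115),('barA',388,178,.115),('barB',457,201,.115),('spoon bowl',386,259,.005),('spoon end',401,216,.005),('saucer',305,154,.018),('trivet',328,220,.009),('cup',424,134,.058),('can',528,218,.13)]:
    print(name,onz(c,u,v,z).round(3))
```

```text
scene [222 222  36   4  65] [240.56923077 223.55384615] [[222.0, 223.6999969482422], [222.10000610351562, 221.6999969482422], [257.1000061035156, 223.3000030517578], [257.0, 225.1999969482422]]
top [591  41  20  18 272] [600.22426471  49.94852941] [[587.5, 49.599998474121094], [602.4000244140625, 37.70000076293945], [612.9000244140625, 50.900001525878906], [598.0, 62.79999923706055]]
top [400 201  33  30 201] [416.27363184 215.72139303] [[399.5, 203.60000610351562], [402.79998779296875, 200.0], [433.6000061035156, 228.1999969482422], [430.29998779296875, 231.89999389648438]]
tip [ 0.516 -0.194  0.115]
redback [ 0.574 -0.131  0.115]
barA [ 0.629 -0.103  0.115]
barB [ 0.578 -0.251  0.115]
spoon bowl [ 0.453 -0.113  0.005]
spoon end [ 0.555 -0.152  0.005]
saucer [0.704 0.077 0.018]
trivet [0.546 0.023 0.009]
cup [ 0.742 -0.2    0.058]
can [ 0.539 -0.397  0.13 ]
```

View pics/scene0c.png

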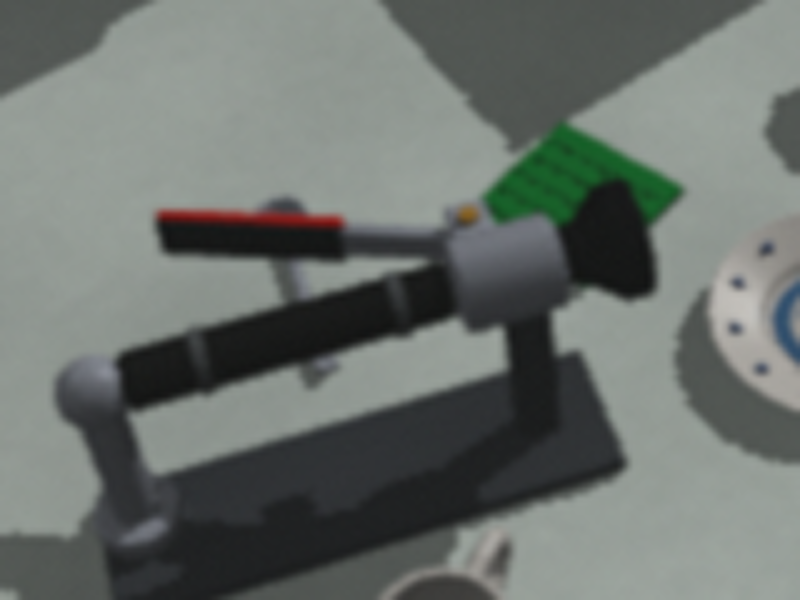

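View pics/top0c.png

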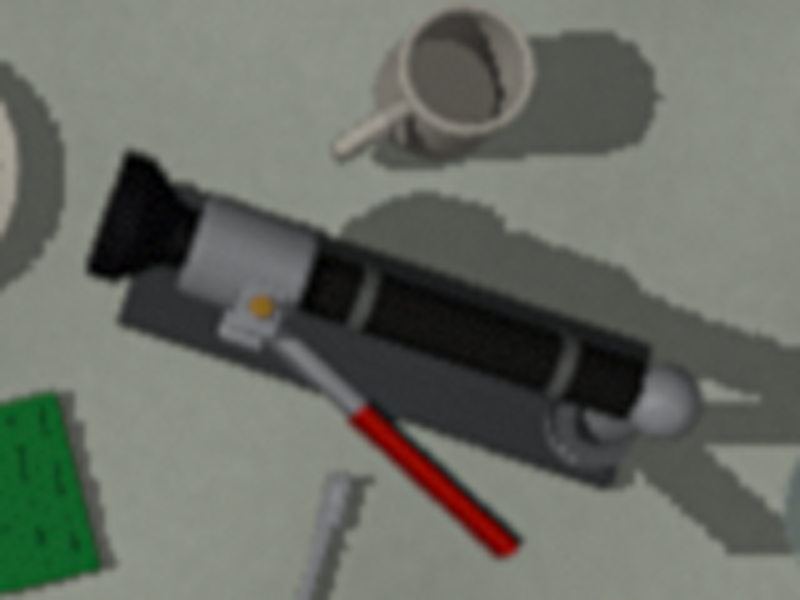

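Run:
```python
from h import *
_,ct=load('top0'); _,cs=load('scene0')
P={}
for n,a,b in [('tip',(431.3,230.2),(221.5,222.5)),('back',(401.4,202.4),(258.4,224)),('pivot',(382.4,181.2),(283.4,222.8)),('barA',(330+315/5,120+265/5),None),('barB',(330+640/5,120+378/5),None)]:
    if b: p,e=tri(ray(ct,*a),ray(cs,*b)); print(n,p.round(4),e.round(4))
    p=onz(ct,*a,.127 if b else .129); P[n]=p; print('  plane',p.round(4))
# bar axis: mid of top edges in crop
t=P['tip']-P['back']; print('len red',np.linalg.norm(t),'dir deg',np.degrees(np.arctan2(t[1],t[0])))
t2=P['tip']-P['pivot']; print('piv-tip',np.linalg.norm(t2[:2]),np.degrees(np.arctan2(t2[1],t2[0])))
# bar axis from crop midline: end A (325,270)-(?), B
for u,v in [(318,272),(630,378)]:
    print('bar',onz(ct,330+u/5,120+v/5,.12).round(4))
a=onz(ct,330+318/5,120+272/5,.12);b=onz(ct,330+630/5,120+378/5,.12);d=b-a;print('bar len',np.linalg.norm(d),'dir',np.degrees(np.arctan2(d[1],d[0])))
```

```text
tip [ 0.5143 -0.1917  0.1234] 0.0029
  plane [ 0.5148 -0.1894  0.127 ]
back [ 0.5745 -0.1285  0.1238] 0.0005
  plane [ 0.5742 -0.1276  0.127 ]
pivot [ 0.6186 -0.0867  0.1357] 0.0001
  plane [ 0.62   -0.0882  0.127 ]
  plane [ 0.6373 -0.111   0.129 ]
  plane [ 0.588 -0.249  0.129]
len red 0.085713512104671 dir deg -133.90940853727668
piv-tip 0.14595549484395678 -136.1205469871083
bar [ 0.6359 -0.114   0.12  ]
bar [ 0.5892 -0.2477  0.12  ]
bar len 0.14163780991033087 dir -109.2608571127749
```

Run:
```python
from h import *
_,ct=load('top0'); _,cs=load('scene0')
for a,b in [((60,83),(548,110)),((51,372),(373,64))]:
    p,e=tri(ray(ct,*a),ray(cs,*b)); print(p.round(4),e.round(4))
s=r.read_state(); print(R.from_quat(s['eef_rot']).as_matrix().round(3))
im,c=load('scene0'); cv2.imwrite('pics/benchc.png',cv2.resize(np.ascontiguousarray(im[0:150,330:560,::-1]),None,fx=3.4,fy=3.4))
```

```text
[0.8224 0.5626 0.2536] 0.0794
[0.2576 0.5544 0.1915] 0.0127
[[-0.     0.275  0.961]
 [-0.001  0.961 -0.275]
 [-1.    -0.001  0.   ]]
```

View pics/benchc.png

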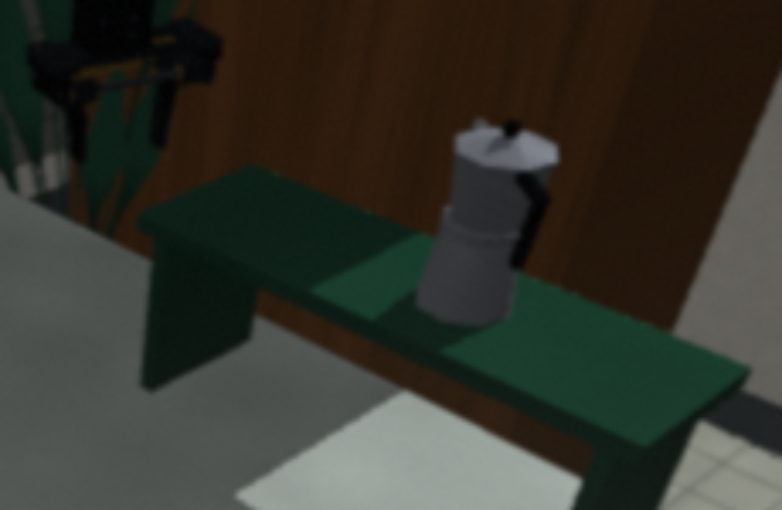

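drive_tool --pt "0 -1 0 0" --pt "0 -3 1 0" --pt "0 -5 2.5 0" --pt "0 -7 4.5 0" --pt "0 -9 7 0" --pt "0 -11 9.5 0.3" --pt "0 -13 12 0.6" --pt "0 -15 14.5 0.9" --pt "0 -17 17 1.2" --pt "0 -19 19.5 1.5" --pt "0 -21.5 22 1.8" --pt "0 -24 24.5 2.1" --pt "0 -26.5 27 2.4" --pt "0 -29 29.5 2.7" --pt "0 -31.5 32 3" --pt "0 -34 34 3.3" --pt "0 -36.5 36 3.6" --pt "0 -38.5 37.5 3.9" --pt "0 -39.5 38.5 4" --pt "0 -40 39 4" --grip 255 --force 40

```text
time: 1.82
ee_pos: [0.4375, 0.1074, 0.2416]
eef_rot: [0.219, 0.672, -0.219, 0.672]
ft_force: [-0.3, 0.6, 0.2]
width: 0.0007
```

drive_tool --pt "0 -1 1 0" --pt "0 -2.5 3 0" --pt "0 -4.5 5 0" --pt "0 -6.5 7.5 0" --pt "0 -8.5 10 0" --pt "0 -10.5 12.5 0" --pt "0 -12.5 14.5 0" --pt "0 -14 16.5 0" --pt "0 -15.5 18 0" --pt "0 -16.3 18.9 0" --pt "0 -16.3 18.9 0" --pt "0 -16.3 18.9 0"

```text
time: 2.82
ee_pos: [0.4943, -0.1328, 0.2412]
eef_rot: [0.218, 0.673, -0.218, 0.672]
ft_force: [-0.3, 1.2, -0.3]
width: -0.0002
```

Run:
```python
from h import *
s=r.read_state(); print({k:np.round(v,3).tolist() for k,v in s.items()}); print(R.from_quat(s['eef_rot']).as_matrix().round(3))
snap('top','top1'); snap('wrist','wrist1'); snap('scene','scene1')
```

```text
{'time': 2.817, 'joint_positions': [-0.508, 0.076, 0.724, 1.789, -0.052, 1.297, 1.173], 'joint_vel': [-0.017, -0.012, -0.021, 0.011, 0.001, 0.001, -0.009], 'joint_torque': [1.592, -31.952, 3.522, -38.756, 0.148, 0.029, 0.277], 'ee_pos': [0.494, -0.133, 0.241], 'eef_rot': [0.218, 0.673, -0.218, 0.672], 'ft_force': [-0.34, 1.173, -0.253], 'torque': [-0.027, -0.022, -0.001], 'width': -0.0}
[[-0.001  0.587  0.81 ]
 [ 0.     0.81  -0.587]
 [-1.    -0.    -0.001]]
```

View pics/wrist1.png

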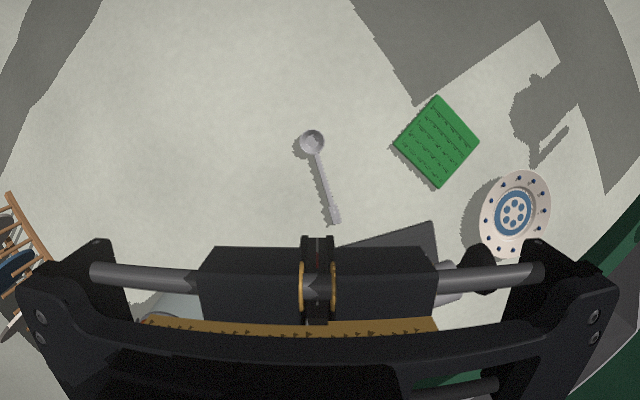

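View pics/scene1.png

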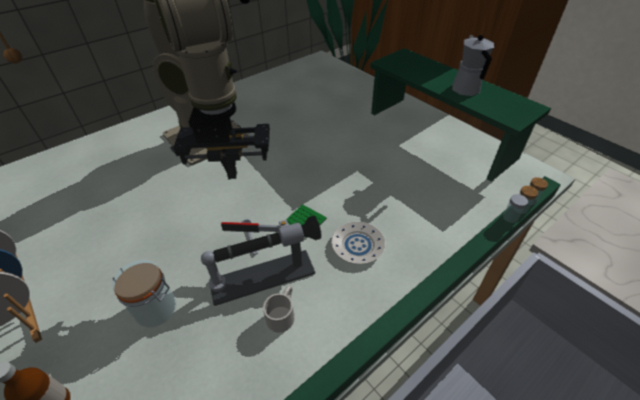

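drive_tool --pt "1 0 0 0" --pt "2.5 0 0 0" --pt "4 0 0 0" --pt "5.5 0 0 0" --pt "7 0 0 0" --pt "8.5 0 0 0" --pt "10 0 0 0" --pt "11 0 0 0" --pt "11.7 0 0 0" --pt "11.9 0 0 0" --pt "11.9 0 0 0" --pt "11.9 0 0 0"

```text
time: 3.97
ee_pos: [0.4944, -0.1339, 0.123]
eef_rot: [0.218, 0.672, -0.218, 0.673]
ft_force: [0.9, -0.2, 0.0]
width: 0.0001
```

Run:
```python
from h import *
s=r.read_state(); print({k:np.round(v,4).tolist() for k,v in s.items() if k in('time','ee_pos','ft_force')})
for n,b in (('top',(330,120,490,240)),('scene',(170,120,330,240))):
    im,c=snap(n,n+'2'); x0,y0,x1,y1=b; cv2.imwrite('pics/%s2c.png'%n,cv2.resize(np.ascontiguousarray(im[y0:y1,x0:x1,::-1]),None,fx=5,fy=5,interpolation=cv2.INTER_CUBIC))
```

```text
{'time': 3.9667, 'ee_pos': [0.4944, -0.1339, 0.123], 'ft_force': [0.8868, -0.2088, 0.0049]}
```

View pics/scene2c.png

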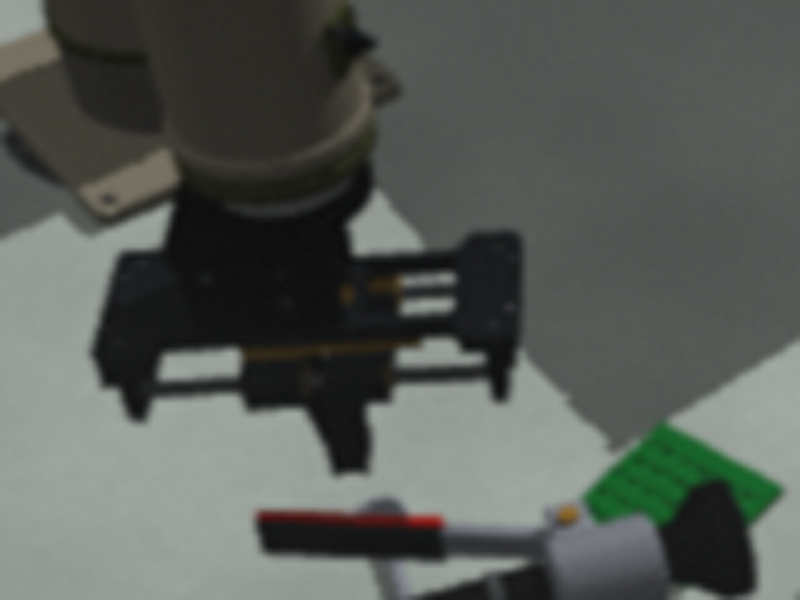

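View pics/top2c.png

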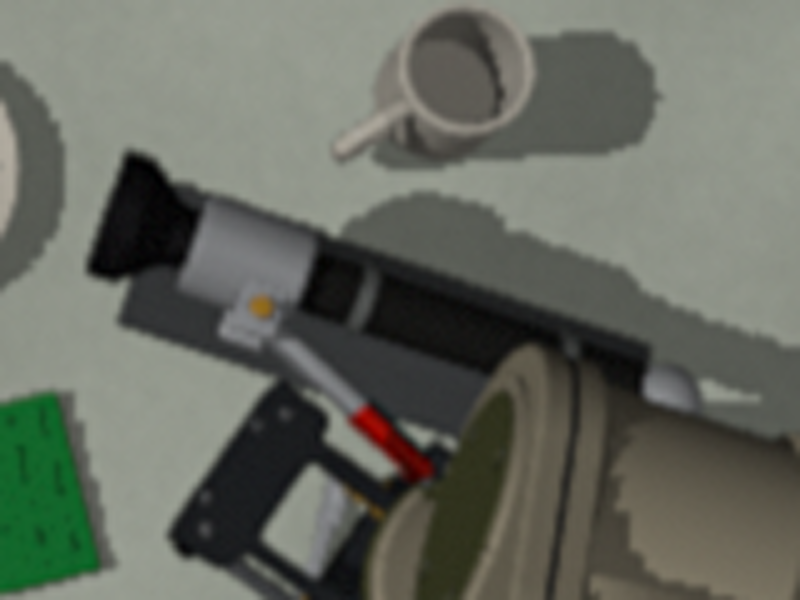

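drive_tool --pt "0 0 0.5 0" --pt "0 0 1.2 0" --pt "0 0 1.9 0" --pt "0 0 2.4 0" --pt "0 0 2.8 0" --pt "0 0 3.1 0" --pt "0 0 3.4 0" --pt "0 0 3.6 0" --pt "0 0 3.8 0" --pt "0 0 4.0 0" --pt "0 0 4.2 0" --pt "0 0 4.2 0"

```text
time: 5.07
ee_pos: [0.5283, -0.1588, 0.1226]
eef_rot: [0.218, 0.672, -0.218, 0.673]
ft_force: [0.1, -0.6, 0.3]
width: 0.0004
```

Run:
```python
from h import *
s=r.read_state(); print({k:np.round(v,4).tolist() for k,v in s.items() if k in('time','ee_pos','ft_force')})
for n,b in (('scene',(170,140,330,260)),):
    im,c=snap(n,n+'3'); x0,y0,x1,y1=b; cv2.imwrite('pics/%s3c.png'%n,cv2.resize(np.ascontiguousarray(im[y0:y1,x0:x1,::-1]),None,fx=5,fy=5,interpolation=cv2.INTER_CUBIC))
```

```text
{'time': 5.0667, 'ee_pos': [0.5283, -0.1588, 0.1226], 'ft_force': [0.0643, -0.5702, 0.3199]}
```

View pics/scene3c.png

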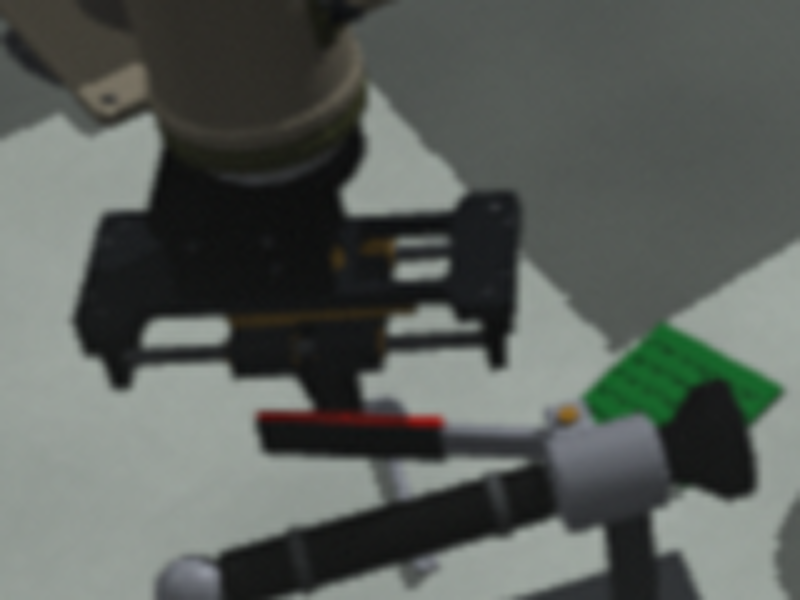

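drive_tool --pt "0 0 0.15 0" --pt "0 0 0.3 0" --pt "0 0 0.5 0" --pt "0 0 0.7 0" --pt "0 0 0.9 0" --pt "0 0 1.1 0" --pt "0 0 1.3 0" --pt "0 0 1.5 0" --pt "0 0 1.5 0" --pt "0 0 1.5 0"

```text
time: 5.95
ee_pos: [0.5398, -0.1677, 0.1222]
eef_rot: [0.218, 0.673, -0.219, 0.672]
ft_force: [-5.6, 0.2, 1.3]
width: 0.0005
```

drive_tool --pt "0 0 0.2 0" --pt "0 0 0.4 0" --pt "0 0 0.6 0" --pt "0 0 0.8 0" --pt "0 0 1.0 0" --pt "0 0 1.2 0" --pt "0 0 1.4 0" --pt "0 0 1.4 0" --pt "0 0 1.4 0"

```text
time: 6.7
ee_pos: [0.5509, -0.1756, 0.1222]
eef_rot: [0.218, 0.673, -0.218, 0.672]
ft_force: [-6.4, 0.6, 2.5]
width: 0.0006
```

Run:
```python
from h import *
s=r.read_state(); print({k:np.round(v,4).tolist() for k,v in s.items() if k in('time','ee_pos','ft_force')})
for n,b in (('scene',(170,140,330,260)),):
    im,c=snap(n,n+'4'); x0,y0,x1,y1=b; cv2.imwrite('pics/%s4c.png'%n,cv2.resize(np.ascontiguousarray(im[y0:y1,x0:x1,::-1]),None,fx=5,fy=5,interpolation=cv2.INTER_CUBIC))
```

```text
{'time': 6.7, 'ee_pos': [0.5509, -0.1756, 0.1222], 'ft_force': [-6.4451, 0.6337, 2.4912]}
```

View pics/scene4c.png

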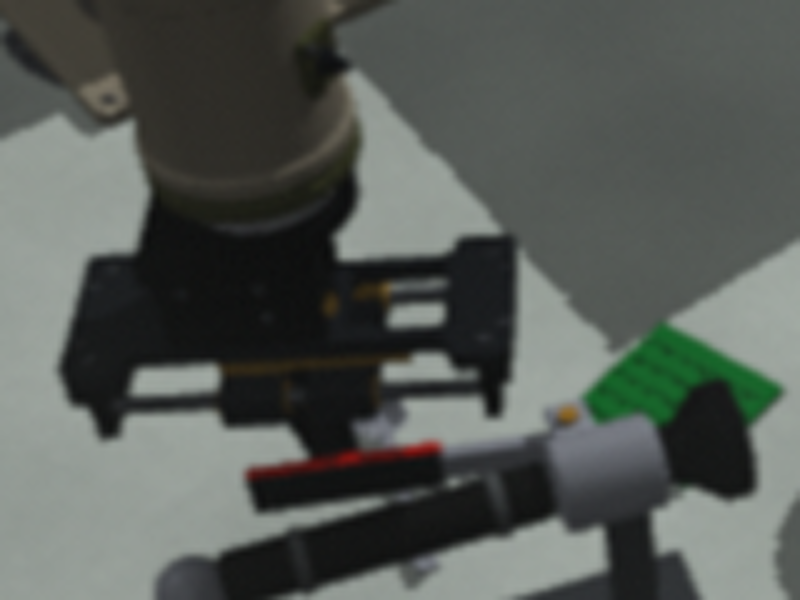

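drive_tool --pt "0 0 0.1 0" --pt "0 0 0.2 0" --pt "0 0 0.3 0" --pt "0 0 0.4 0" --pt "0 0 0.4 0"

```text
time: 7.17
ee_pos: [0.5542, -0.1776, 0.1221]
eef_rot: [0.218, 0.673, -0.218, 0.672]
ft_force: [-6.4, 3.1, 2.5]
width: 0.0006
```

drive_tool --pt "0 0 0.1 0" --pt "0 0 0.2 0" --pt "0 0 0.3 0" --pt "0 0 0.3 0" --pt "0 0 0.3 0"

```text
time: 7.58
ee_pos: [0.5561, -0.1787, 0.1221]
eef_rot: [0.219, 0.674, -0.218, 0.671]
ft_force: [-11.1, 4.7, 5.0]
width: 0.0005
```

drive_tool --pt "0 0 0.05 0" --pt "0 0 0.1 0" --pt "0 0 0.1 0" --pt "0 0 0.1 0"

```text
time: 7.92
ee_pos: [0.5563, -0.1789, 0.122]
eef_rot: [0.219, 0.675, -0.218, 0.671]
ft_force: [-13.5, 6.9, 8.4]
width: 0.0007
```

Run:
```python
from h import *
s=r.read_state(); print({k:np.round(v,4).tolist() for k,v in s.items() if k in('time','ee_pos','ft_force')})
for n,b in (('scene',(170,140,330,260)),):
    im,c=snap(n,n+'5'); x0,y0,x1,y1=b; cv2.imwrite('pics/%s5c.png'%n,cv2.resize(np.ascontiguousarray(im[y0:y1,x0:x1,::-1]),None,fx=5,fy=5,interpolation=cv2.INTER_CUBIC))
# lever direction from red edge
def d(f,p): return onz(load(f)[1],*p,.127)
im,c=load('scene5'); hsv=cv2.cvtColor(np.ascontiguousarray(im),cv2.COLOR_RGB2HSV)
for f in ('scene0','scene4','scene5'):
    im,c=load(f); hsv=cv2.cvtColor(np.ascontiguousarray(im),cv2.COLOR_RGB2HSV)
    m=(((hsv[...,0]<8)|(hsv[...,0]>172))&(hsv[...,1]>140)&(hsv[...,2]>60)); m[:200]=0;m[260:]=0; m[:,:200]=0;m[:,280:]=0
    xs=np.where(m.any(0))[0]; bot=np.array([np.where(m[:,x])[0].max() for x in xs])
    q=np.array([onz(c,x,y+.5,.127) for x,y in zip(xs,bot)])
    vx=cv2.fitLine(q[:,:2].astype(np.float32),cv2.DIST_L2,0,.001,.001).ravel(); print(f,np.degrees(np.arctan2(vx[1],vx[0])),q[0].round(4),q[-1].round(4))
```

```text
{'time': 7.9167, 'ee_pos': [0.5563, -0.1789, 0.122], 'ft_force': [-13.4866, 6.891, 8.4027]}
scene0 46.084812 [ 0.5202 -0.1945  0.127 ] [ 0.5787 -0.1349  0.127 ]
scene4 60.05233 [ 0.5496 -0.2158  0.127 ] [ 0.5891 -0.1415  0.127 ]
scene5 63.230213 [ 0.5548 -0.2187  0.127 ] [ 0.5917 -0.1432  0.127 ]
```

View pics/scene5c.png

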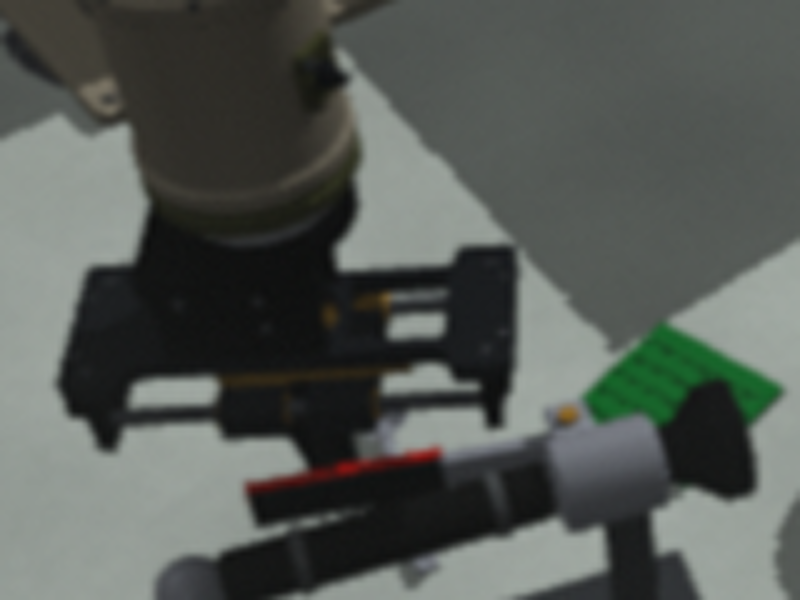

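The lever has turned 17.1° (0.299 rad), a gap to the bar remains, and the force is about 15 N sideways with almost no further motion: it is at its stop. Now I hold it.

drive_tool --pt "0 0 0 0" --pt "0 0 0 0" --pt "0 0 0 0" --pt "0 0 0 0" --pt "0 0 0 0" --pt "0 0 0 0" --pt "0 0 0 0" --pt "0 0 0 0" --pt "0 0 0 0" --pt "0 0 0 0" --pt "0 0 0 0" --pt "0 0 0 0" --pt "0 0 0 0" --pt "0 0 0 0" --pt "0 0 0 0" --pt "0 0 0 0"

```text
time: 9.3
ee_pos: [0.5563, -0.1788, 0.122]
eef_rot: [0.219, 0.675, -0.218, 0.671]
ft_force: [-14.4, 7.3, 7.9]
width: 0.0002
```

drive_tool --pt "0 0 0 0" --pt "0 0 0 0" --pt "0 0 0 0" --pt "0 0 0 0" --pt "0 0 0 0" --pt "0 0 0 0" --pt "0 0 0 0" --pt "0 0 0 0" --pt "0 0 0 0" --pt "0 0 0 0" --pt "0 0 0 0" --pt "0 0 0 0"

```text
time: 10.3
ee_pos: [0.5563, -0.1788, 0.122]
eef_rot: [0.219, 0.675, -0.218, 0.671]
ft_force: [-15.0, 6.3, 8.5]
width: 0.0003
```

Run:
```python
from h import *
s=r.read_state(); print({k:np.round(v,4).tolist() for k,v in s.items() if k in('time','ee_pos','ft_force')})
snap('scene','scene6')
for f in ('scene0','scene6'):
    im,c=load(f); hsv=cv2.cvtColor(np.ascontiguousarray(im),cv2.COLOR_RGB2HSV)
    m=(((hsv[...,0]<8)|(hsv[...,0]>172))&(hsv[...,1]>140)&(hsv[...,2]>60)); m[:200]=0;m[260:]=0; m[:,:200]=0;m[:,280:]=0
    xs=np.where(m.any(0))[0]; bot=np.array([np.where(m[:,x])[0].max() for x in xs])
    q=np.array([onz(c,x,y+.5,.127) for x,y in zip(xs,bot)])
    vx=cv2.fitLine(q[:,:2].astype(np.float32),cv2.DIST_L2,0,.001,.001).ravel(); print(f,np.degrees(np.arctan2(vx[1],vx[0])))
```

```text
{'time': 10.3, 'ee_pos': [0.5563, -0.1788, 0.122], 'ft_force': [-14.9568, 6.274, 8.458]}
scene0 46.084812
scene6 62.661396
```

drive_tool --pt "0 0 -0.2 0" --pt "0 0 -0.5 0" --pt "0 0 -0.9 0" --pt "0 0 -1.3 0" --pt "0 0 -1.7 0" --pt "0 0 -2.1 0" --pt "0 0 -2.5 0" --pt "0 0 -2.9 0" --pt "0 0 -3.3 0" --pt "0 0 -3.8 0" --pt "0 0 -4.5 0" --pt "0 0 -5.3 0" --pt "0 0 -6.2 0" --pt "0 0 -7 0" --pt "0 0 -7.6 0" --pt "0 0 -8 0" --pt "0 0 -8 0"

```text
time: 11.77
ee_pos: [0.4927, -0.1327, 0.1226]
eef_rot: [0.218, 0.673, -0.218, 0.673]
ft_force: [-0.4, -1.1, 0.2]
width: 0.0005
```

drive_tool --pt "-1 0 0 0" --pt "-2.5 0 0 0" --pt "-4 0 -0.5 0" --pt "-5.5 0 -1.5 0" --pt "-7 0.5 -3 0" --pt "-8.5 1.5 -4 0" --pt "-10 3.5 -5 0" --pt "-11 6 -6 0" --pt "-12 8.5 -7 0" --pt "-12 11 -8 0" --pt "-12 13.5 -9 0" --pt "-12 16 -10 0" --pt "-12 18 -10 0" --pt "-12 19 -10 0" --pt "-12 19.5 -10 0" --pt "-12 19.5 -10 0" --pt "-12 19.5 -10 0"

```text
time: 13.18
ee_pos: [0.5269, 0.0817, 0.2427]
eef_rot: [0.219, 0.672, -0.219, 0.672]
ft_force: [-0.7, 0.1, -0.7]
width: 0.0006
```

Run:
```python
from h import *
s=r.read_state(); print({k:np.round(v,4).tolist() for k,v in s.items() if k in('time','ee_pos','ft_force')})
snap('scene','scene7');snap('top','top7')
for f in ('scene0','scene7'):
    im,c=load(f); hsv=cv2.cvtColor(np.ascontiguousarray(im),cv2.COLOR_RGB2HSV)
    m=(((hsv[...,0]<8)|(hsv[...,0]>172))&(hsv[...,1]>140)&(hsv[...,2]>60)); m[:200]=0;m[260:]=0; m[:,:200]=0;m[:,280:]=0
    xs=np.where(m.any(0))[0]; bot=np.array([np.where(m[:,x])[0].max() for x in xs])
    q=np.array([onz(c,x,y+.5,.127) for x,y in zip(xs,bot)])
    vx=cv2.fitLine(q[:,:2].astype(np.float32),cv2.DIST_L2,0,.001,.001).ravel(); print(f,np.degrees(np.arctan2(vx[1],vx[0])))
d=cv2.absdiff(load('top0')[0],load('top7')[0]).max(2); cv2.imwrite('pics/diff7.png',d)
```

```text
{'time': 13.1833, 'ee_pos': [0.5269, 0.0817, 0.2427], 'ft_force': [-0.7282, 0.0607, -0.6925]}
scene0 46.084812
scene7 46.53529
```

View pics/top7.png

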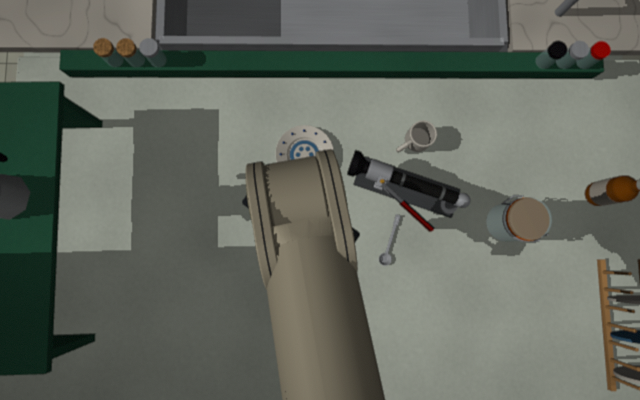

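View pics/scene7.png

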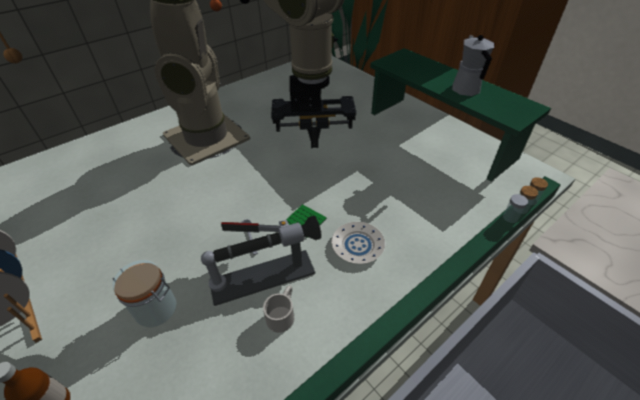

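```bash
python3 -c "
from bench import r
print(r.close_job())"
```

```text
the job is handed in; nothing more can be done
None
```

I pressed the red lever to its stop with the outer side of the closed fingers. I held it there for about 2.4 s at roughly 16 N sideways (18 N in all). Then I backed straight off and drew the hand up and away. The job was handed in at about 13.3 s, and no verdict was reported.

- **At the stop:** in the scene picture the lever had turned 17.1° (0.299 rad), and 16.6° (0.289 rad) at the end of the hold; I put that difference down to pixel noise. The last 1 mm of commanded push moved the fingers only about 0.2 mm, so the lever was solid against its stop. A gap to the black bar was visible.
- **After release:** the lever was back within 0.5° (0.008 rad) of its starting direction. The wrist force was down to about 1 N, which is the zero level.
- **Other things:** compared by eye with the first pictures, the canister, saucer, teaspoon, trivet and cup had not moved. The trivet and part of the saucer were hidden by the arm in the last top view, but the scene view shows both in place.
- **Disagreements:** two ways of locating the hinge differed by about 4 mm. The lever's top edge measured 124 mm high against the stated 127 mm. I found the actual contact by force, so neither mattered.

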